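# Reset the suction valve and gauge the damp plaster mould

## Task

The plaster mould lies on the tilted suction bed: pull the suction valve's black knob right out until it snaps open, then push it fully home so that the bed grips the mould again. Then take the hand gauge out of its wooden holder and press its spring tip lightly on the pencilled ring on the mould's sloping top face, inside the ring, the gauge square to that face and the tip pushed about half way in. Finish while holding it there: do not let go or put it down; be gentle with the mould and leave the brush pot and the clay horses alone.

Things in the scene. Friction and masses are not known exactly. Their poses are not given: they have to be found in the camera images.
- valve (a joint): travel of the black valve knob in m: 0 = fully home, 0.030 = right out. It snaps: from either end it takes 4 to 5 N to move it, less towards the middle (15 mm), past which it is drawn to the other end by itself.
- valve_grip (a point): centre of the black knob (moves with it), 62 mm above the table: a block 24 mm along the pull, 28 mm wide, 30 mm high, on a stem in front of the aluminium valve block (50 mm wide, top 82 mm above the table; 27 mm free behind the knob when home). Axes as rig: pulled out level along rig -x (towards the robot); its flat sides face rig +y and -y, free for fingers.
- rig: the grey base plate, 150 mm (its x) by 260 mm (its y) by 22 mm, fixed to the table, origin at the centre of its underside, z up. The tilted bed with the mould is on its -y half, the valve on its +y half. All of it turns together by the yaw of this body.
- mould: the cream plaster mould block (126 x 100 x 44 mm) on its 8 mm steel bed plate, fixed on the rig, sloping 20 degrees: its low edge is towards the robot (rig -x). Origin at the centre of the bed plate's underside, z square to the top face; the top face is at z = 52 mm in this frame.
- spot: the pencilled ring, 20 mm across, with a small dot in the middle, on the mould's sloping top face. Origin on the face at the ring's centre; z is the face's outward normal, which leans 20 degrees from vertical towards rig -x; x runs up the slope (away from the robot), y is the rig's y.
- gauge: hand gauge, about 160 g, upright in the holder at the start, handle's bottom on the holder's top; lifts straight out (30 mm). Origin at the spring tip's end when not pressed, z up the gauge: 6 mm thick tip, from z = 12 mm a 12 mm thick steel nose, from z = 30 to 116 mm a grey rectangular handle 36 mm (its x) by 24 mm (its y).
- plunger (a joint): how far the gauge's spring tip is pushed in, in m: 0 = free, 0.010 = against its stop. Spring of 400 N/m: 2 N at half way (0.005).
- gauge_tip (a point): end of the gauge's spring tip (moves with the tip), axes as gauge.
- holder: wooden block 90 (x) x 75 (y) x 45 mm fixed to the table, with an upright 17 mm hole for the gauge's nose in the middle; origin at the centre of its underside. Stands to the left or right of the rig; the brush pot stands on the other side.
- brush_pot: bystander: white pot 72 mm across, 85 mm tall, with brushes standing to 175 mm; origin at the centre of its underside
- horse_a: bystander: grey clay horse about 105 mm long, 40 mm wide, 85 mm tall; origin between its feet, head towards its x
- horse_b: bystander: a second such clay horse
Things that resemble listed ones, but are neither listed nor needed, are in the scene too. Leave any turquoise look-alike of the holder alone.

How it is judged:
By the outcome, as a careful person would: the job done as asked, in the order asked, and still so for the second after the job is handed in, while the arm keeps its last pose, push and grip.
It also fails if it takes over 54 s, if anything falls off the work surface, if the arm or the gripper's body presses on something with over 40 N, if the wrist force passes 120 N, or if a joint passes its speed limit or range.

## Robot

A 6-joint arm with a two-finger parallel gripper is mounted at the origin on the work surface. World frame = base frame: x ahead of the robot, y to its left, z up, the work surface at z = 0. Lengths are in m, angles in rad, forces in N, time in s.
With the tool pointing down it reaches from about 0.275 to 0.75 m from the base axis. Payload 10.2 kg.
Tool frame: the origin (TCP) lies midway between the tips of the shut fingers; the grasp point (between the pads) lies 19 mm behind it (env.hold_point_z is the distance from the TCP to the grasp point, in m); z points along the fingers, y is the line along which they close (so a half turn about z gives the same grasp; the last joint's range is limited). The gripper opens to 85 mm and grips with 20 to 120 N. Pads are 22 mm wide; open, the fingers measure 114 mm over their backs; the gripper's body (76 mm by 85 mm) begins 54 mm behind the grasp point. The pads swing forward as they close: fully open they stand 13 mm farther back than shut.
Start: joints at [1.032, 0.313, 1.498, -0, 1.331, -0.223], TCP at [0.163, 0.499, 0.231] pointing down, gripper open.
Joint ranges: [-2.94, 2.94], [-0.97, 2.17], [0.19, 2.56], [-1.23, 4.37], [0.02, 3.11], [-2.88, 2.88]. Speed limits (rad/s): [2.39, 2.39, 3.01, 3.14, 3.14, 3.14].

## Interface

Orientations are given as a unit quaternion [x, y, z, w].
In Python, from bench import env, kinematics, monitor, eyes, job gives the robot as it stands. The module is installed in compiled form; this text tells all that it offers. Calls block until the motion is done:
- env.reach(position, orientation): joint-space move of the TCP to a pose.
- env.movel(position, velocity=0.15, frame=None, guard=None): straight line of the TCP; frame=None keeps the orientation; velocity is the mean speed in m/s. With guard (N) it stops when the force on the tool has changed by that much, and returns True; else False.
- env.set_joints(angles): joint-space move.
- env.release() and env.close_gripper(effort=None): open the fingers fully, or close them until they stop; effort is the grip in N (None keeps the last).
- env.hold(seconds).
- kinematics.ik(position, orientation): joint angles nearest the present ones, or None.
- monitor.sense(): the state.
- eyes.grab_frame(name): name is "side" or "top"; returns a dict with "frame" (384x512x3 uint8, red, green, blue), "mtx" (3x3 intrinsics, pixels), "view" (4x4, takes a point from world to camera coordinates). Camera axes: x right, y down, z forward; pixel columns grow to the right and rows downward; lengths in m; the calibration is good to about 2 mm. A picture is of the moment at which its call begins. There is no depth.
A pose or a line that the arm cannot do raises env.MotionError and nothing moves.
- job.hand_in(): hands the job in; it is judged then, once.
The state is a dict: "clock": time; "joints": joint angles; "qvel": joint speeds; "joint_efforts": joint torques, N m; "position": TCP position; "ee_rot": TCP orientation; "contact_force": force on the tool from outside, world axes, zero at the start; "ft_torque": the same for the moment, N m; "finger_gap": opening from 0.0 (shut) to 1.0 (fully open); "gripper_force": force on a finger pad.
Only numpy, scipy, OpenCV 4.12 (cv2) and the standard library are available. Lean on these libraries where they do the work, as an engineer would, in place of code of your own. Each camera call takes 0.05 s, during which the arm holds its last target. There are 200 camera calls.

## Working session

There is one attempt and no reset: what is moved stays moved. The work goes in short steps, each a Python script; the robot and the scene stay as the last script left them, time stands still between calls to the robot, and variables do not carry over. Pictures are saved under pics/ and viewed, at most 10 in all, crops included, and the job is handed in when it is done.

```bash
mkdir -p pics; python3 - <<'E'
from bench import env, kinematics, monitor, eyes, job
import cv2,numpy as np,pickle
d={}
for n in("side","top"):
    f=eyes.grab_frame(n); d[n]=f
    cv2.imwrite(f"pics/{n}0.png",cv2.resize(f["frame"][:,:,::-1],(800,600),interpolation=cv2.INTER_CUBIC))
    print(n,f["mtx"].round(1).tolist(),f["view"].round(4).tolist())
pickle.dump(d,open("f0.pkl","wb"))
s=monitor.sense();print(s["clock"],s["ee_rot"],env.hold_point_z)
E
```

```text
side [[399.7, 0.0, 252.2], [0.0, 399.7, 191.1], [0.0, 0.0, 1.0]] [[0.9469, -0.3215, 0.0101, -0.5035], [-0.2214, -0.6741, -0.7047, 0.1372], [0.2333, 0.665, -0.7094, 1.1248], [0.0, 0.0, 0.0, 1.0]]
top [[457.9, 0.0, 252.6], [0.0, 457.9, 197.8], [0.0, 0.0, 1.0]] [[0.0205, -0.9997, 0.0111, -0.0819], [-0.995, -0.0215, -0.0974, 0.5103], [0.0976, -0.009, -0.9952, 1.2209], [0.0, 0.0, 0.0, 1.0]]
0.1 [ 1.57224403e-01  9.87562753e-01 -5.06467469e-04 -2.00334369e-04] 0.0187
```

View pics/side0.png

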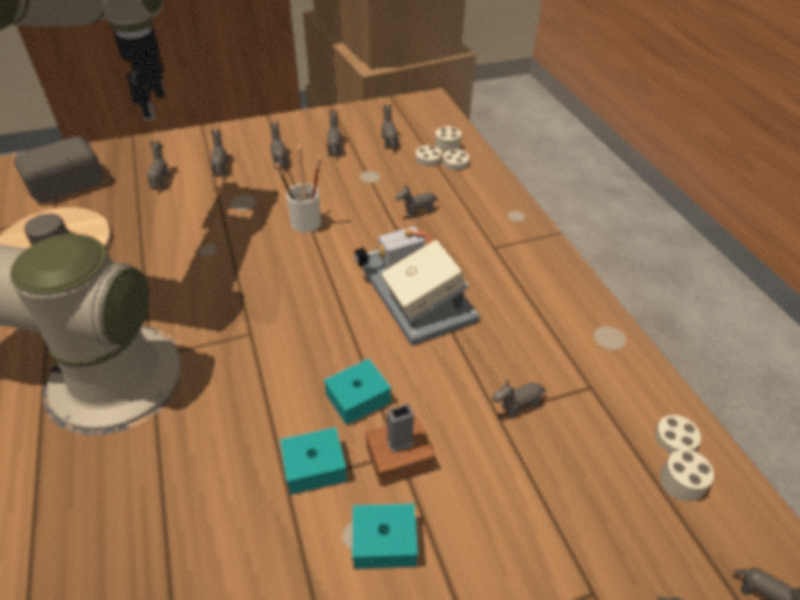

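View pics/top0.png

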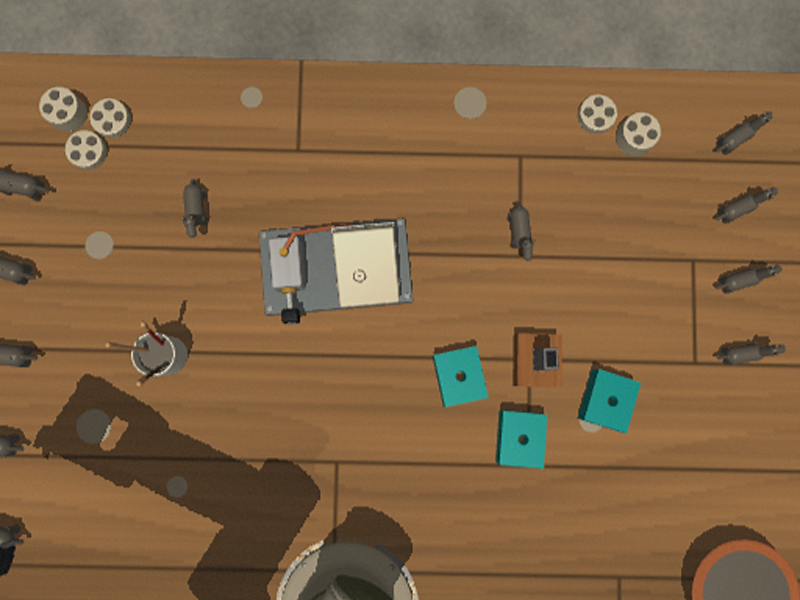

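The side and top pictures show the rig with its knob at top-view (290,316) and the ring at (360,276). The gauge and brown holder are at (538,358), among turquoise look-alikes. The pot is at (160,355) and the horses at (195,207) and (520,230). All are in 800x600 pixels. I'll zoom in to measure.

```bash
python3 - <<'E'
import cv2,pickle,numpy as np
d=pickle.load(open("f0.pkl","rb"))
def crop(n,u,v,w,h,k):
    c=cv2.resize(d[n]["frame"][v:v+h,u:u+w,::-1],(w*k,h*k),interpolation=cv2.INTER_CUBIC)
    for i in range(0,w,10): cv2.line(c,(i*k,0),(i*k,6),(0,0,255),1);cv2.putText(c,str(u+i),(i*k,16),0,.35,(255,255,255),1)
    for i in range(0,h,10): cv2.line(c,(0,i*k),(6,i*k),(0,0,255),1);cv2.putText(c,str(v+i),(8,i*k+4),0,.35,(255,255,255),1)
    return c
cv2.imwrite("pics/rigtop.png",crop("top",160,133,110,80,7))
cv2.imwrite("pics/rigside.png",crop("side",220,140,100,80,7))
cv2.imwrite("pics/hold.png",np.hstack([crop("top",320,202,50,54,8),crop("side",230,254,50,54,8)]))
E
```

```text
(no output)
```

View pics/rigtop.png

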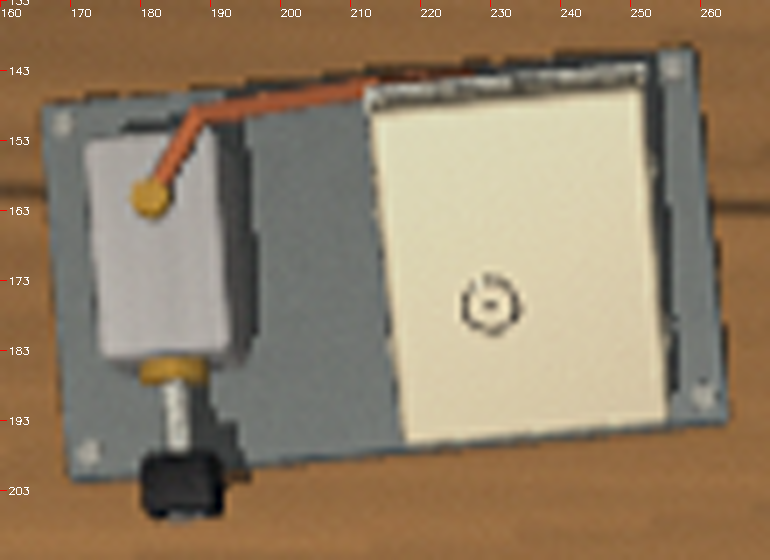

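View pics/rigside.png

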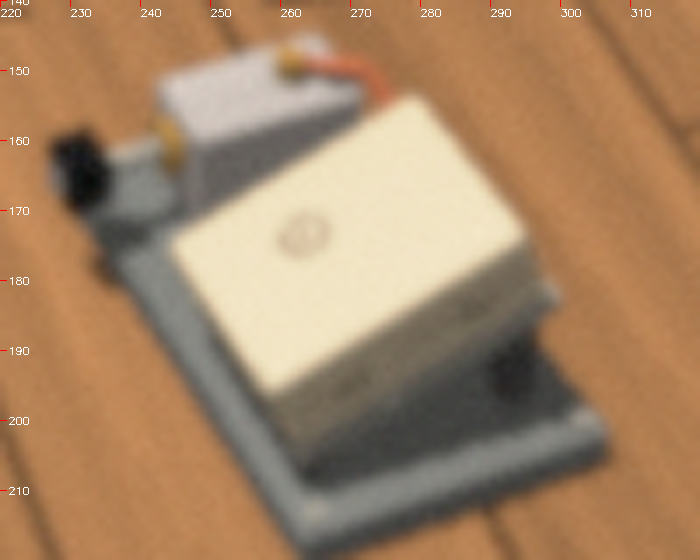

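View pics/hold.png

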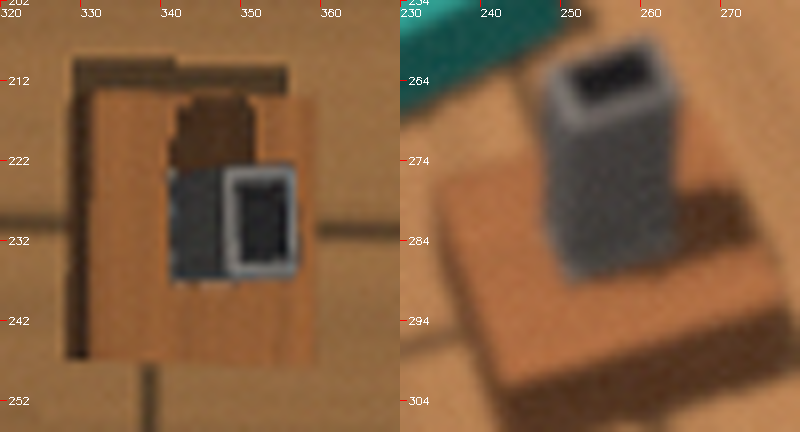

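The crops show the plate corners, the ring (top crop (490,305), side crop (304,236)), the knob and the mould corners clearly. The gauge handle stands in the brown holder with its 36 mm side along world x. Next I'll fit the poses.

```bash
cat > fit.py <<'E'
import pickle,numpy as np
from scipy.optimize import least_squares
from scipy.spatial.transform import Rotation as R
d=pickle.load(open("f0.pkl","rb"))
def proj(n,P):
    V=d[n]["view"];c=V[:3,:3]@P+V[:3,3];p=d[n]["mtx"]@c;return p[:2]/p[2]
def px(L,u,v,k,off=0): return [np.array([u+(a-off+.5)/k-.5,v+(b+.5)/k-.5]) for a,b in L]
T20=R.from_euler("y",-20,degrees=True).as_matrix()  # x up slope, z leans to -x
rt=px([(43,103),(692,47),(729,421),(69,481)],160,133,7)
rs=px([(406,442),(667,416)],160,133,7)+px([(490,305)],160,133,7)
ss=px([(172,240),(412,95),(525,235),(270,390)],220,140,7)+px([(304,236)],220,140,7)
kt=px([(181,483)],160,133,7)   # top-face centre, approx
ks=px([(80,170)],220,140,7)
def model(p):
    Rz=R.from_euler("z",p[2]).as_matrix(); o=np.array([p[0],p[1],0])
    W=lambda q:o+Rz@np.asarray(q)
    c=np.array(p[3:6]); M=lambda a,b:W(c+T20@[a,b,0])
    return W,M,Rz
def res(p):
    W,M,_=model(p);e=[]
    for q,m in zip([(.075,.13,.022),(.075,-.13,.022),(-.075,-.13,.022),(-.075,.13,.022)],rt): e.append(proj("top",W(q))-m)
    for q,m in zip([(-.063,.05),(-.063,-.05),tuple(p[6:8])],rs): e.append(proj("top",M(*q))-m)
    b=np.array([p[10],p[11]])
    for q,m in zip([(-.063,.05),(.063,.05),(.063,-.05),(-.063,-.05),tuple(p[6:8])],ss): e.append(proj("side",M(*q))-m-b)
    e.append(proj("top",W([p[8],p[9],.077]))-kt[0])
    e.append(proj("side",W([p[8],p[9],.062]))-ks[0]-b)
    return np.concatenate(e)
r=least_squares(res,[.55,0,.0,0,-.06,.09,0,0,-.09,.07,0,0],loss="soft_l1")
p=r.x;W,M,Rz=model(p)
print("rig",p[:3].round(4),"face c",p[3:6].round(4),"spot in face",p[6:8].round(4),"knob rig",p[8:10].round(4),"sidebias",p[10:].round(2))
print("res",r.fun.reshape(-1,2).round(1).tolist())
spot=M(p[6],p[7]);knob=W([p[8],p[9],.062]);print("spot",spot.round(4),"knob",knob.round(4))
def inter(n,uv,z):
    V=d[n]["view"];K=d[n]["mtx"];b=p[10:12] if n=="side" else 0
    ray=V[:3,:3].T@np.linalg.solve(K,[*(uv+b),1]);c=-V[:3,:3].T@V[:3,3];return c+ray*(z-c[2])/ray[2]
ht=np.array([inter("top",q,.045) for q in px([(90,90),(315,95),(318,366),(88,360)],320,202,8)])
gt=np.array([inter("top",q,.131) for q in px([(224,166),(297,166),(296,279),(224,275)],320,202,8)])
gs=np.array([inter("side",q,.131) for q in px([(545,65),(650,38),(675,88),(572,125)],230,254,8,400)])
for n,a in(("hold",ht),("g top",gt),("g side",gs)):
    print(n,a.mean(0).round(4),"edges",np.linalg.norm(a-np.roll(a,-1,0),axis=1).round(4),(a[0]-a[3])[:2].round(4),(a[1]-a[2])[:2].round(4))
E
python3 fit.py
```

```text
rig [0.5866 0.0351 0.1125] face c [-0.0189 -0.0542  0.1053] spot in face [-0.014   0.0123] knob rig [-0.0848  0.0783] sidebias [-0.3  0.5]
res [[-0.7, 0.1], [0.6, -0.2], [0.4, 0.1], [-0.4, 0.1], [-0.8, 0.0], [0.4, 0.3], [-0.0, -0.2], [-0.8, 0.3], [0.7, -0.6], [0.9, -0.2], [-0.3, 0.6], [-0.1, 0.2], [0.2, -0.1], [-0.2, -0.2]]
spot [ 0.5595 -0.0101  0.1005] knob [0.4935 0.1034 0.062 ]
hold [ 0.4291 -0.3189  0.045 ] edges [0.0754 0.0902 0.0765 0.0898] [ 0.0898 -0.0003] [0.0901 0.0008]
g top [ 0.4285 -0.3185  0.131 ] edges [0.0227 0.035  0.0223 0.0337] [0.0337 0.    ] [ 0.035  -0.0004]
g side [ 0.4292 -0.3222  0.131 ] edges [0.0319 0.0186 0.0321 0.0218] [-0.0009  0.0218] [-0.001   0.0185]
```

The fit holds up: residuals are under 1 px, and the holder and handle sizes match the given ones. Now the valve.

```bash
cat > h.py <<'E'
from bench import env, kinematics, monitor, eyes, job
import numpy as np
from scipy.spatial.transform import Rotation as R
YAW=.1125; HZ=env.hold_point_z
spot=np.array([.5595,-.0101,.1005]); knob=np.array([.4935,.1034,.062]); gauge=np.array([.429,-.3190,.015])
rx=np.array([np.cos(YAW),np.sin(YAW),0])
n=R.from_euler("zy",[YAW,0]).as_matrix()@R.from_euler("y",-20,degrees=True).as_matrix()[:,2]
def tool(yaw,zdir=(0,0,-1),s=1):   # tool y along +-(yaw y), z = zdir
    z=np.array(zdir,float);y=s*np.array([-np.sin(yaw),np.cos(yaw),0]);return R.from_matrix(np.c_[np.cross(y,z),y,z]).as_quat()
def st(msg=""):
    s=monitor.sense();print(msg,"t",round(s["clock"],2),"p",s["position"].round(4),"F",np.round(s["contact_force"],2),"gap",round(s["finger_gap"],3),"gf",round(s["gripper_force"],1));return s
E
python3 - <<'E'
from h import *
print(n)
for s in(1,-1):
    for nm,P,q in(("knob",knob-[0,0,HZ],tool(YAW,s=s)),("gauge",gauge+[0,0,.075-HZ],tool(0,s=s)),("spot",spot+n*(.075-HZ),tool(YAW,-n,s))):
        j=kinematics.ik(P,q);print(s,nm,None if j is None else np.round(j,2))
s=-1 if abs(kinematics.ik(knob,tool(YAW,s=-1))[5])<abs(kinematics.ik(knob,tool(YAW,s=1))[5]) else 1
print("s",s); q=tool(YAW,s=s); g=knob-[0,0,HZ]
env.movel([.163,.499,.30],velocity=.2)
env.reach(g+[0,0,.2],q); env.movel(g+[0,0,.03],velocity=.2); env.movel(g,velocity=.1)
st("at"); env.close_gripper(50); a=st("grip")
hit=env.movel(g-rx*.036,velocity=.04,guard=14); b=st(f"out {hit}")
print("travel",(a["position"]-b["position"])@rx)
E
```

```text
[-0.33985808 -0.03839615  0.93969262]
1 knob [-0.03  0.51  1.77 -0.    0.87 -1.71]
1 gauge [-0.86  0.51  1.66 -0.    0.97 -2.43]
1 spot [-0.31  0.26  1.83  0.21  0.74 -2.12]
-1 knob [-0.03  0.51  1.77 -0.    0.87  1.43]
-1 gauge [-0.86  0.51  1.66 -0.    0.97  0.71]
-1 spot [-0.31  0.26  1.83  0.21  0.74  1.02]
s -1
at t 3.92 p [0.4938 0.1034 0.0437] F [ 0.16 -0.36  0.24] gap 0.997 gf 0.0
grip t 4.47 p [0.4934 0.1054 0.044 ] F [-2.69 14.89  7.8 ] gap 0.322 gf 51.8
out True t 5.22 p [0.4635 0.1021 0.0441] F [ 3.55  3.63 -1.66] gap 0.324 gf 53.5
travel 0.030006509889003066
```

```bash
python3 - <<'E'
from h import *
import cv2
a=st(); p=a["position"]
hit=env.movel(p-rx*.004,velocity=.03,guard=12); b=st(f"out {hit}"); env.hold(.2)
f=eyes.grab_frame("top"); cv2.imwrite("pics/out.png",cv2.resize(f["frame"][130:230,160:280,::-1],None,fx=6,fy=6,interpolation=cv2.INTER_CUBIC))
st("held")
E
```

```text
t 5.22 p [0.4635 0.1021 0.0441] F [ 3.55  3.63 -1.66] gap 0.324 gf 53.5
out True t 5.42 p [0.4636 0.1021 0.0442] F [ 3.48  1.64 -1.02] gap 0.315 gf 57.4
held t 5.67 p [0.4636 0.1021 0.0442] F [4.52 1.66 1.2 ] gap 0.319 gf 57.4
```

View pics/out.png

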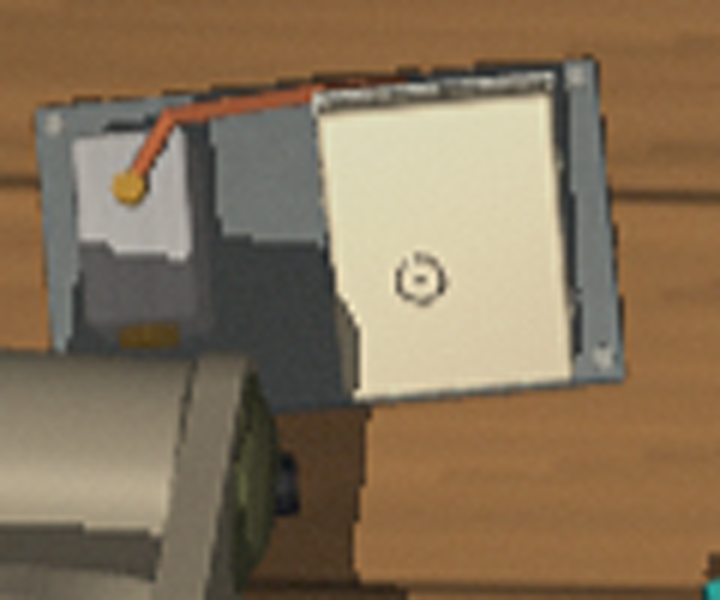

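The picture shows the arm covering the knob. The 30.0 mm of travel ending at a firm stop says the knob is fully out. I'll tug 1.5 mm more to be sure, then push home.

```bash
python3 - <<'E'
from h import *
p=st()["position"]
env.movel(p-rx*.002,velocity=.03); b=st("tug")
hit=env.movel(p+rx*.026,velocity=.05); st("in1")
hit=env.movel(p+rx*.033,velocity=.03,guard=18); env.hold(.2); c=st(f"in {hit}")
print("travel",(c["position"]-b["position"])@rx)
E
```

```text
t 5.67 p [0.4636 0.1021 0.0442] F [4.52 1.66 1.2 ] gap 0.319 gf 57.4
tug t 5.92 p [0.4635 0.1021 0.0442] F [ 15.25   4.92 -10.85] gap 0.318 gf 55.8
in1 t 6.63 p [0.4896 0.1051 0.0442] F [3.86 1.45 0.38] gap 0.319 gf 57.5
in True t 7.09 p [0.4933 0.1056 0.0442] F [-1.71 -1.02  6.19] gap 0.318 gf 58.4
travel 0.030015253902586372
```

```bash
python3 - <<'E'
from h import *
import cv2
env.release(); p=st("rel")["position"]
env.movel(p+[0,0,.25],velocity=.25)
q=tool(0,s=-1); g=gauge+[0,0,.075-HZ]
env.reach(g+[0,0,.2],q)
f=eyes.grab_frame("top"); a=cv2.resize(f["frame"][130:230,160:280,::-1],None,fx=4,fy=4,interpolation=cv2.INTER_CUBIC)
env.movel(g+[0,0,.07],velocity=.2); env.movel(g,velocity=.1); env.close_gripper(40); env.hold(.1); st("grip")
f=eyes.grab_frame("side"); b=cv2.resize(f["frame"][230:330,210:290,::-1],None,fx=4,fy=4,interpolation=cv2.INTER_CUBIC)
cv2.imwrite("pics/g1.png",np.hstack([a,b]))
E
```

```text
rel t 7.69 p [0.4935 0.1058 0.0438] F [-1.41 -0.34 -0.18] gap 1.001 gf 0.0
grip t 12.82 p [ 0.4291 -0.3191  0.0716] F [0.5  1.24 4.73] gap 0.281 gf 37.4
```

View pics/g1.png

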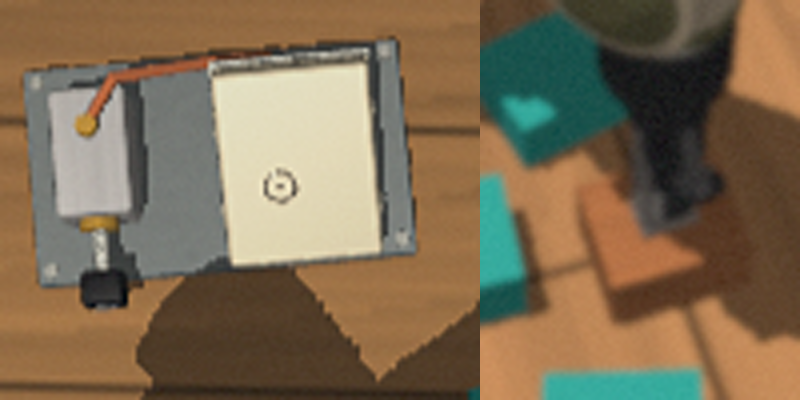

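The left crop shows the knob back home at (105,288). The right crop shows the gauge handle held between the fingers. I'll lift and hover above the ring.

```bash
python3 - <<'E'
from h import *
import cv2
p=st()["position"]
env.movel(p+[0,0,.05],velocity=.08); env.movel(p+[0,0,.25],velocity=.25); st("up")
q=tool(YAW,-n,-1); L=.075-HZ
env.reach(spot+n*(L+.10),q); env.movel(spot+n*(L+.012),velocity=.12); env.hold(.3); st("hover")
F=[]
for _ in range(5): env.hold(.04); F.append(monitor.sense()["contact_force"]@n)
print("Fn",np.round(F,2))
im=[]
for nm in("side","top"):
    f=eyes.grab_frame(nm); V=f["view"]; 
    uv=[]
    for P in(spot,spot+.012*n,spot+.087*n,spot+.128*n):
        c=f["mtx"]@(V[:3,:3]@P+V[:3,3]); uv.append(c[:2]/c[2])
    print(nm,np.round(uv,1).tolist()); u0,v0=(np.array(uv[0])-[25,35]).astype(int)
    c=cv2.resize(f["frame"][v0:v0+60,u0:u0+50,::-1],None,fx=8,fy=8,interpolation=cv2.INTER_CUBIC)
    for a in uv[:2]: cv2.circle(c,tuple(int(t) for t in (a-[u0,v0]+.5)*8),3,(0,0,255),1)
    im.append(c)
cv2.imwrite("pics/hover.png",np.hstack(im))
E
```

```text
t 12.87 p [ 0.4291 -0.3191  0.0716] F [-0.35  1.    4.31] gap 0.281 gf 37.4
up t 14.59 p [ 0.4288 -0.3188  0.3199] F [ 0.34  0.43 -2.77] gap 0.28 gf 37.0
hover t 16.99 p [ 0.5364 -0.0128  0.1651] F [ 0.04 -0.8  -1.75] gap 0.28 gf 37.1
Fn [-1.56 -1.89 -1.3  -0.85 -2.02]
side [[262.6, 173.9], [261.4, 171.5], [253.8, 155.3], [249.3, 145.7]]
top [[229.5, 176.0], [229.5, 176.9], [229.3, 183.3], [229.1, 187.2]]
```

View pics/hover.png

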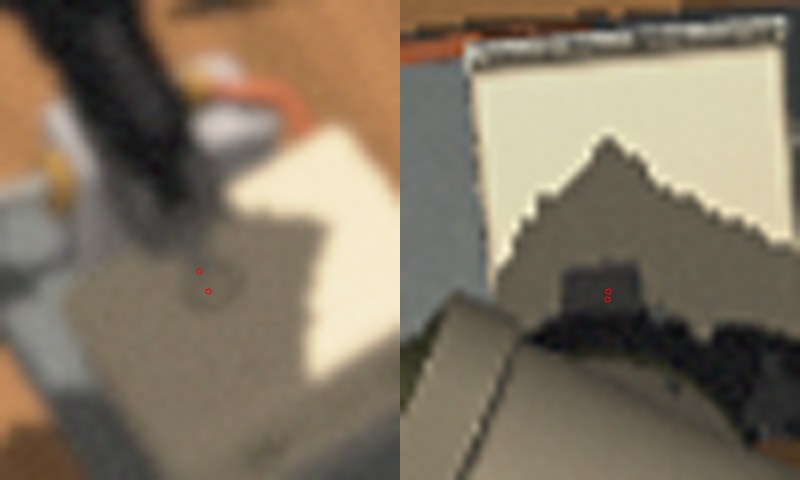

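The hover picture shows the ring at side crop (218,285) and the tip up-left of it. The contrast is low, so I'll average frames and enhance.

```bash
python3 - <<'E'
from h import *
import cv2
m=np.mean([eyes.grab_frame("side")["frame"].astype(float) for _ in range(12)],0)
u0,v0,w,h,k=240,150,44,38,16
c=m[v0:v0+h,u0:u0+w,::-1]; c=np.clip((c-60)/(150-60),0,1)*255
c=cv2.resize(c.astype(np.uint8),None,fx=k,fy=k,interpolation=cv2.INTER_CUBIC)
for i in range(0,w,4): cv2.putText(c,str(u0+i),(i*k,10),0,.35,(0,0,255),1)
for i in range(0,h,4): cv2.putText(c,str(v0+i),(0,i*k+4),0,.35,(0,0,255),1)
cv2.imwrite("pics/hov2.png",c[:600])
E
```

```text
(no output)
```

View pics/hov2.png

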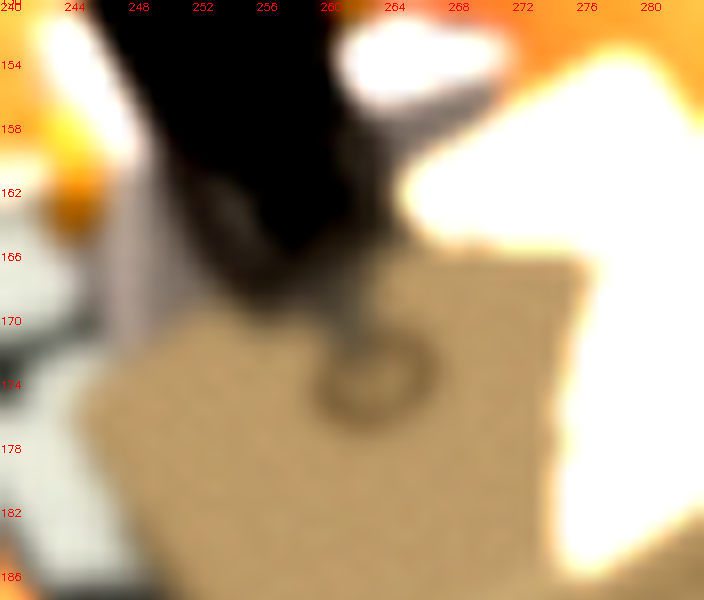

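The tip is at side pixel (261.2,171.7), against a predicted (261.4,171.5). The ring centre is at (262.9,173.2). I'll shift about 1.5 mm each way and press in force-checked steps.

```bash
python3 - <<'E'
from h import *
ex=np.cross([-np.sin(YAW),np.cos(YAW),0],n); ey=np.array([-np.sin(YAW),np.cos(YAW),0])
L=.075-HZ; base=spot+.0015*ex+.0015*ey+n*L
def meas():
    env.hold(.2);v=[];P=[]
    for _ in range(20):
        env.hold(.02);s=monitor.sense();v.append(s["contact_force"]@n);P.append((s["position"]-base)@n)
    return np.mean(P),np.mean(v)
D=[]
env.movel(base+n*.012,velocity=.05);D.append(meas())
env.movel(base+n*.008,velocity=.03);D.append(meas());F0=np.mean([x[1] for x in D])
for z in np.arange(.004,-.0085,-.0015):
    env.movel(base+n*z,velocity=.02); D.append(meas())
    if D[-1][1]-F0>1.7: break
D=np.array(D);print((D*[1000,1]).round(2).tolist(),"F0",F0)
st()
E
```

```text
[[12.0, -1.62], [8.04, -1.53], [4.05, -0.42], [2.52, -0.31], [1.03, 0.55]] F0 -1.5782714738585835
 t 21.95 p [ 0.5413 -0.0107  0.1549] F [-0.68 -1.35  0.05] gap 0.275 gf 37.3
```

```bash
python3 - <<'E'
from h import *
import cv2
ex=np.cross([-np.sin(YAW),np.cos(YAW),0],n); ey=np.array([-np.sin(YAW),np.cos(YAW),0])
L=.075-HZ; base=spot+.0015*ex+.0015*ey+n*L
D=[]
for z in(.001,-.0005,.003,.005,.009,.001):
    env.movel(base+n*z,velocity=.02);env.hold(.3);v=[];P=[]
    for _ in range(70):
        env.hold(.02);s=monitor.sense();v.append(s["contact_force"]);P.append((s["position"]-base)@n)
    v=np.array(v);D.append((np.mean(P)*1e3,(v@n).mean(),(v@n).std(),*(v@np.c_[ex,ey]).mean(0)))
print(np.round(D,2).tolist());st()
m=np.mean([eyes.grab_frame("side")["frame"].astype(float) for _ in range(12)],0)
u0,v0,w,h,k=240,150,44,37,16
c=m[v0:v0+h,u0:u0+w,::-1]; c=np.clip((c-60)/(150-60),0,1)*255
c=cv2.resize(c.astype(np.uint8),None,fx=k,fy=k,interpolation=cv2.INTER_CUBIC)
for i in range(0,w,4): cv2.putText(c,str(u0+i),(i*k,10),0,.35,(0,0,255),1)
for i in range(0,h,4): cv2.putText(c,str(v0+i),(0,i*k+4),0,.35,(0,0,255),1)
cv2.imwrite("pics/press.png",c)
E
```

```text
[[1.0, 0.46, 0.45, 0.01, -0.65], [-0.49, 1.09, 0.46, 0.06, -0.61], [2.98, -0.25, 0.43, -0.44, -0.39], [4.99, -1.05, 0.48, -0.32, 0.29], [8.99, -1.75, 0.53, -0.47, 0.05], [1.03, 0.44, 0.53, 0.87, -0.43]]
 t 32.73 p [ 0.5413 -0.0107  0.1548] F [ 0.44 -0.57  1.28] gap 0.279 gf 37.3
```

View pics/press.png

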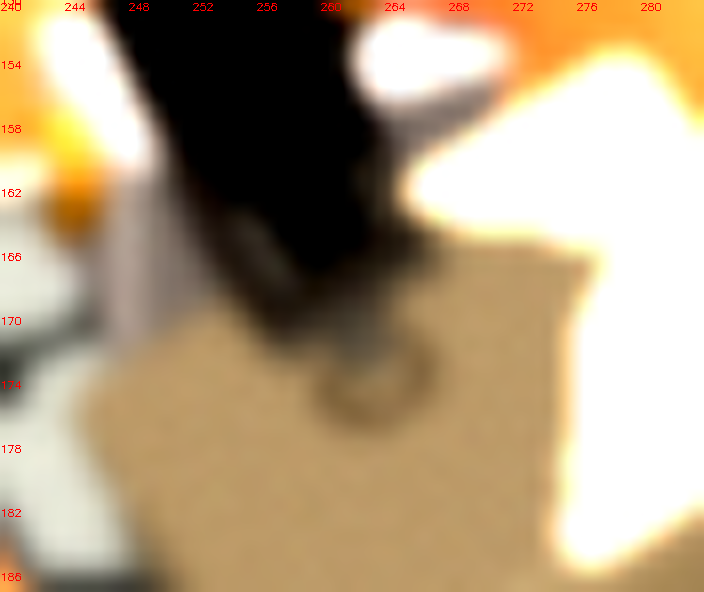

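The picture shows the tip at (368,365), inside the ring (centre (376,380)) but a few mm towards +y. The force slope matches the 400 N/m spring, with contact at about +6.4 mm. I'll lift off, shift 3 mm towards -y, press 5 mm and check the force.

```bash
python3 - <<'E'
from h import *
ex=np.cross([-np.sin(YAW),np.cos(YAW),0],n); ey=np.array([-np.sin(YAW),np.cos(YAW),0])
base=spot+.0015*ex-.0015*ey+n*(.075-HZ)
p=monitor.sense()["position"]
def meas():
    env.hold(.3);v=[]
    for _ in range(70): env.hold(.02);v.append(monitor.sense()["contact_force"]@n)
    return np.mean(v)
env.movel(p+n*.011,velocity=.03); env.movel(base+n*.012,velocity=.03); f0=meas()
env.movel(base+n*.0014,velocity=.02); f1=meas()
s=st(); print("f0",f0,"f1",f1,"depth mm",(f1-f0)/.4)
print("axis err deg",np.degrees(np.arccos(R.from_quat(s["ee_rot"]).as_matrix()[:,2]@-n)),"off",(s["position"]-base)@np.c_[ex,ey,n])
E
```

```text
t 37.71 p [ 0.5415 -0.0137  0.1552] F [ 0.43 -0.87 -0.51] gap 0.275 gf 37.2
f0 -1.550065531481954 f1 0.34621381470934615 depth mm 4.74069836547825
axis err deg 0.0028739145835429913 off [ 2.21094968e-05 -1.31556969e-05  1.40840153e-03]
```

Tip depth is about 4.7–5 mm, the gauge is square to the face and the hold is steady, so I'm handing in.

```bash
python3 -c "
from bench import job
print(job.hand_in())"
```

```text
the job is handed in; nothing more can be done
None
```

I handed the job in at about 38 s: the valve was pulled right out (30 mm) and pushed fully home, and the gauge is held square to the mould's face with its tip about 4.7 mm in; I estimate it is within 2–3 mm of the ring's centre, but took no picture after the last 3 mm shift.

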